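# Seat an adapter plate in a spring-clip bracket

### The arm

A 6-joint arm with a two-finger parallel gripper is mounted at the origin on a cart in front of the work surface, level with it; the furniture and walls round the work are solid. World frame = base frame: x ahead of the robot, y to its left, z up, the work surface at z = 0. Lengths are in m, angles in degrees, forces in N, time in s.
With the tool pointing down it reaches from about 0.4 to 0.825 m from the base axis. Payload 7 kg.
Tool frame: the origin (TCP) lies on the centre line of the jaws, within the pads' length; the fingertips stand 14 mm ahead of it and the grasp point (between the pads) lies 5 mm behind it; z points along the fingers, y is the line along which they close (so a half turn about z gives the same grasp; the last joint's range is limited). The gripper opens to 88 mm and grips with 3 to 60 N. Pads are 19 mm wide; open, the fingers measure 130 mm over their backs; the gripper's body (78 mm by 193 mm) begins 47 mm behind the grasp point.
Start: joints at [81.595, 20.546, 0.682, 0, -70.136, -16.507], TCP at [0.284, 0.612, 0.241] pointing down, gripper open.
Joint ranges: [-176.03, 176.03], [-82.01, 121.73], [-58.28, 71.71], [-173.87, 95.51], [-174.79, -0.11], [-173.66, 173.66]. Speed limits (degrees/s): [136.94, 136.94, 172.46, 180, 180, 180].

### API

Orientations are given as [roll, pitch, yaw] about the fixed x, y, z axes, in that order (R = Rz(yaw) Ry(pitch) Rx(roll)).
In Python, from plant import r gives the robot as it stands.
- The arm moves only by the tool send_rows, never from a script. Its argument "steps" is a list of rows, each an object with "dp": the shift along the tool's x, y, z in mm, a list of three; "roll": the turn about the tool's z in rad; "jaw": the opening in per cent of the stroke, from 0 (shut) to 100 (fully open). In form: [{"dp": [tx, ty, tz], "roll": roll, "jaw": jaw}, ...]. A call has 1 to 5 rows; each row is the pose to reach, as a shift and turn from the pose commanded when the call began, along the tool's axes at that moment; what a row does not reach only later rows make up. A row lasts 1/8 s, in which the tool goes at most 62.5 mm and 10.7 degrees, less where a joint would pass 70% of its speed; a pose out of reach is approached as far as the arm can. A call with a gripper value outside its range is refused whole. The fingers move at their own pace and stop on an object; "newtons" is the grip in N (left out, the last holds). Time passes only in rows, so rows that repeat a pose let the fingers close. It gives the time, the measured TCP pose, the force, the opening and the grip force at its end, in the units of the state.
- r.get_state(): the state, without advancing time (a new reading comes with each control period).
- r.capture(name): name is "side" or "top"; returns a dict with "image" (400x640x3 uint8, blue, green, red), "K" (3x3 intrinsics, pixels), "dist" ([k1, k2, p1, p2, k3] as OpenCV has them; the pictures are not rectified), "rvec" (rotation vector, rad) and "tvec" (3), from world to camera coordinates, as OpenCV has them. Camera axes: x right, y down, z forward; pixel columns grow to the right and rows downward; lengths in m; the calibration is good to about 2 mm. A picture is of the moment at which its call begins. There is no depth.
- r.close_job(): hands the job in; it is judged then, once.
The state is a dict: "time_s": time; "joints": joint angles; "qd": joint speeds; "joint_torque": joint torques, N m; "tcp_pos": TCP position; "eef_rot": TCP orientation; "contact_force": force on the tool from outside, world axes, zero at the start; "moment": the same for the moment, N m; "gripper_width": finger opening in m; "gripper_force": force on a finger pad.
Only numpy, scipy, OpenCV 4.12 (cv2) and the standard library are available. Lean on these libraries where they do the work, as an engineer would, in place of code of your own. Each camera call takes 0.05 s, during which the arm holds its last target. There are 200 camera calls.

### The job

Pick up the aluminium adapter plate by its black handle and slide its two ears down into the bracket's slots, past the spring clips, until the plate sits flat on the bracket's bed, then let go of it. The slotted carriage may be locked up to 15 mm off the middle of its base along the bracket's x, so find the slots by sight or gentle feel, and never press the plate on the bracket harder than a firm push (45 N). Leave the things around undisturbed.

Things in the scene. Friction and masses are not known exactly. Their poses are not given: they have to be found in the camera images.
- adapter: loose adapter plate, about 0.2 kg: aluminium, 60 (x) x 84 (y) x 8 mm, with an ear in the middle of each short end, 14 wide (x), 18 long, 8 mm thick: 120 mm along y over the ears. A black handle bar stands on it. Origin: centre of the underside; z up, y from ear to ear. A half turn about z makes no difference
- handle (a point): on the adapter plate's black handle bar, 32 mm above the plate's underside, on its centre line. The bar runs along the plate's y: 44 mm long, 10 mm thick (x), from the plate's face (8 mm) up to 42 mm above the underside. Grip it across the 10 mm
- bracket: fixed bracket: grey base 120 (x) x 156 (y) x 12 mm; origin: centre of its underside on the bench; z up, y from slot to slot. On it an aluminium carriage with a flat bed and four blue cheeks, which form two slots. CAUTION: the carriage is locked anywhere within 15 mm either way along the bracket's x. No reading tells this offset: see or feel it. It does not yield to pushing
- bed (a point): on the base's middle, at the height of the carriage's flat bed, 22 mm above the bench (fixed to the base: it does not follow the carriage's x offset). The seated plate's underside lies at this height, and its ears then lie under the clips. Contact of more than 45 N between the plate and the bracket harms the clips
- slot_left (a point): where the +y slot's mouth is when the carriage stands in the middle (fixed to the base: the true mouth is up to 15 mm off along the bracket's x; its y, height and yaw are true): y = +54 mm, 46 mm above the bench, level with the cheeks' tops. Slot 16 mm wide (x), with 1.5 mm chamfers at the mouth, 18 mm long (y), open at the top and both y ends; cheeks' inner ends at y = +-45 mm
- slot_right (a point): the same for the -y slot. An ear on a cheek's top stops with the plate's underside 46 mm above the bench (43.5 to 46 on a chamfer); over a slot it sinks freely to about 38 mm. Below that two steel spring clips per slot, bending along x, resist with some 3 to 12 N in all, until they snap over the ears' tops 2 mm before the plate meets the bed
- timer: white bench timer 62 x 66 x 18 mm, loose bystander; origin: centre of its underside
- petri_dish: clear petri dish 64 mm across, 16 mm high, loose bystander; origin: centre of its underside
- amber_vial: amber vial with black cap, 30 mm across, 62 mm high, loose bystander; origin: centre of its underside
- dropper: small white dropper bottle with red cap, 25 mm across, 78 mm high, loose bystander; origin: centre of its underside
Things that resemble listed ones, but are neither listed nor needed, are in the scene too. Leave any brown look-alike of the bracket alone. Leave any brown look-alike of the adapter alone.

How it is judged:
By the outcome, as a careful person would: the job done as asked, in the order asked, and still so for the second after the job is handed in, with the robot touching nothing.
It also fails if it takes over 72 s, if anything falls off the work surface, if the arm or the gripper's body presses on something with over 40 N, if the wrist force passes 120 N, or if a joint passes its speed limit or range.

## Working session

There is one attempt and no reset: what is moved stays moved. The work goes in short steps, Python scripts to look and compute and a tool call to move; the robot and the scene stay as the last step left them, time stands still between calls to the robot, and variables do not carry over. Pictures are saved under pics/ and viewed, at most 10 in all, crops included, and the job is handed in when it is done.

Besides the shell and the picture viewer there is one more tool, called after ">>>" as a command line: name --argument value ..., lists and objects as JSON in quotes. send_rows: Moves the arm, as the interface text tells. Its arguments: {"type":"object","properties":{"steps":{"type":"array","items":{"type":"object","properties":{"dp":{"type":"array","items":{"type":"number"}},"roll":{"type":"number"},"jaw":{"type":"number"}}}},"newtons":{"type":"number"}},"required":["steps"]}

```bash
ls; mkdir -p pics; cat > h.py <<'E'
import numpy as np, cv2
from plant import r
def cap(n):
    c=r.capture(n); c={k:np.array(v) for k,v in c.items()}; np.savez('pics/%s.npz'%n,**c); return c
def load(n): return dict(np.load('pics/%s.npz'%n))
def ray(c,uv,z):
    uv=np.array(uv,float).reshape(-1,1,2)
    p=cv2.undistortPoints(uv,c['K'].astype(float),c['dist'].astype(float)).reshape(-1,2)
    R=cv2.Rodrigues(c['rvec'].astype(float))[0]; o=-R.T@c['tvec'].ravel()
    d=np.c_[p,np.ones(len(p))]@R
    return o+d*((z-o[2])/d[:,2])[:,None]
def proj(c,P):
    return cv2.projectPoints(np.array(P,float).reshape(-1,1,3),c['rvec'].astype(float),c['tvec'].astype(float),c['K'].astype(float),c['dist'].astype(float))[0].reshape(-1,2)
def cam(c):
    R=cv2.Rodrigues(c['rvec'].astype(float))[0]; return -R.T@c['tvec'].ravel()
E
python3 - <<'E'
from h import *
for n in('top','side'):
    c=cap(n); cv2.imwrite('pics/%s0.png'%n,c['image']); print(n,cam(c).round(3))
print(r.get_state())
E
```

```text
pics
top [0.204 0.073 1.6  ]
side [ 0.251 -1.074  0.985]
{'time_s': 0.1, 'joints': array([ 8.15926755e+01,  2.05875732e+01,  6.40280158e-01, -1.58314008e-02,
       -7.01357171e+01, -1.65081399e+01]), 'qd': array([-0.00138086, -0.16711963,  0.16353967, -0.00464396,  0.00274541,
        0.01539485]), 'joint_torque': array([-1.73969620e-03, -5.84164524e+01,  2.93752992e+01,  7.01555908e+00,
        1.01694156e-02, -4.29985289e-05]), 'tcp_pos': array([0.28421172, 0.61180772, 0.23972917]), 'eef_rot': array([ 1.79916182e+02, -9.31946904e-03, -2.49208478e+01]), 'contact_force': array([-0.55633399, -0.49191213, -0.61647092]), 'moment': array([-0.02580083, -0.0025814 ,  0.06781521]), 'gripper_force': 0.0, 'gripper_width': 0.08761508209914032}
```

View pics/top0.png

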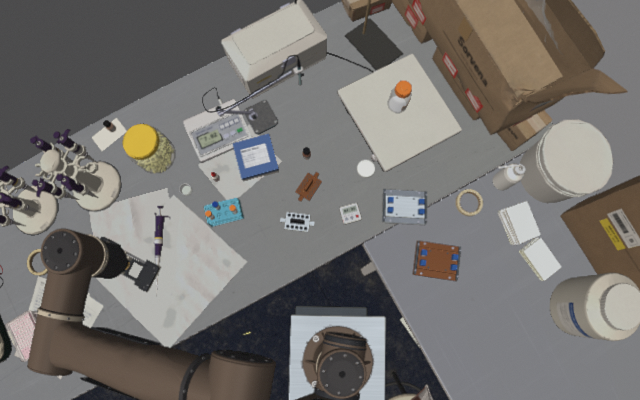

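View pics/side0.png

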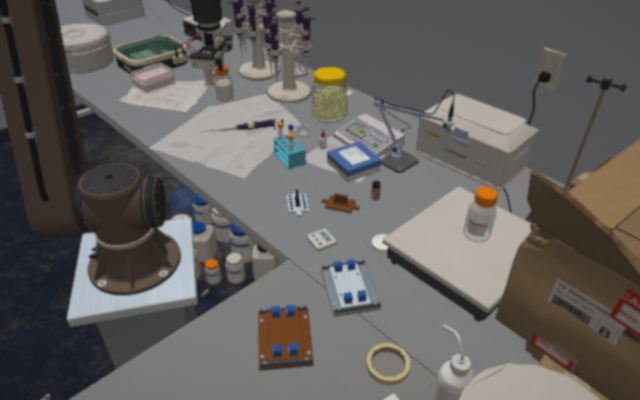

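The candidates for the adapter are the aluminium plate with a black bar at top (297,221) and the brown one at (308,186). For the bracket they are the grey base with blue cheeks at (405,206) and the brown one at (438,260). I choose the aluminium plate and the grey base, and check both in one close crop.

```bash
python3 - <<'E'
from h import *
t=load('top')['image'];s=load('side')['image']
f=lambda im,u,v,w=32,h=25:cv2.resize(im[v-h:v+h,u-w:u+w],None,fx=6,fy=6,interpolation=cv2.INTER_CUBIC)
a=np.vstack([np.hstack([f(t,297,221),f(t,405,206)]),np.hstack([f(s,297,203),f(s,350,285)])])
cv2.imwrite('pics/crop.png',a)
c=load('top');print(ray(c,[[297,221],[405,206],[366,168],[349,213],[306,153]],0.02).round(3))
E
```

```text
[[ 0.468  0.147  0.02 ]
 [ 0.529 -0.227  0.02 ]
 [ 0.663 -0.09   0.02 ]
 [ 0.5   -0.031  0.02 ]
 [ 0.713  0.123  0.02 ]]
```

View pics/crop.png

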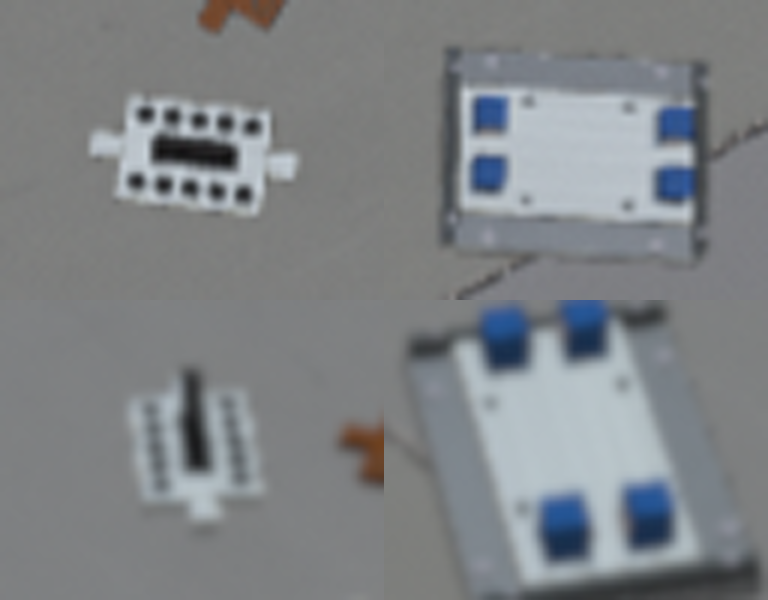

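The crop confirms the choice: an aluminium plate with a black bar and white ears, and a grey base whose aluminium bed carries four blue cheeks. Next I measure both in the two views.

```bash
cat > m.py <<'E'
from h import *
S=8
def up(c,u,v,w=34,h=28):
    im=cv2.resize(c['image'][v-h:v+h,u-w:u+w],None,fx=S,fy=S,interpolation=cv2.INTER_CUBIC)
    return im,lambda p:(np.array(p,float)+.5)/S-.5+[u-w,v-h]
def cheeks(c,u,v,z=.034):
    im,b=up(c,u,v); i=im.astype(int)
    m=((i[...,0]-i[...,2])>55).astype('uint8')
    n,_,st,ce=cv2.connectedComponentsWithStats(m)
    k=[j for j in range(1,n) if st[j,4]>400]
    print('cheek px',b(ce[k]).round(1).tolist(),[int(st[j,4]) for j in k])
    return ray(c,b(ce[k]),z)
def plate(c,u,v,z=.004,w=22,h=18):
    im,b=up(c,u,v,w,h); m=(im.min(2)>150).astype('uint8')
    cs=cv2.findContours(m,cv2.RETR_EXTERNAL,cv2.CHAIN_APPROX_NONE)[0]
    k=max(cs,key=cv2.contourArea)
    P=ray(c,b(k.reshape(-1,2)),z)[:,:2]; rect=cv2.minAreaRect((P*1000).astype('float32'))
    M=cv2.moments((P*1e3).astype('float32')); return rect,(M['m10']/M['m00'],M['m01']/M['m00'])
E
python3 - <<'E'
from m import *
for n,pl,br in(('top',(297,221),(405,206)),('side',(297,203),(350,282))):
    c=load(n); print(n)
    print((cheeks(c,*br)*1e3).round(1).tolist())
    print(plate(c,*pl))
E
```

```text
top
cheek px [[390.5, 199.0], [421.3, 200.9], [390.0, 209.2], [421.3, 210.9]] [1501, 1531, 1429, 1656]
[[550.1, -173.9, 34.0], [546.1, -282.0, 34.0], [514.1, -172.0, 34.0], [510.5, -281.2, 34.0]]
(((469.5557556152344, 148.9379425048828), (120.71158599853516, 63.316253662109375), 84.1877670288086), (467.5669238404948, 148.72954157269547))
side
cheek px [[351.0, 262.0], [337.6, 264.0], [361.8, 293.3], [347.5, 295.6]] [2354, 2511, 2640, 2817]
[[549.9, -166.6, 34.0], [513.9, -165.8, 34.0], [546.0, -275.9, 34.0], [510.1, -274.9, 34.0]]
(((468.94732666015625, 144.20973205566406), (106.39318084716797, 31.816102981567383), 82.98709106445312), (466.65908207366675, 134.38107042137676))
```

```bash
cat > go.py <<'E'
import sys
from h import *
from scipy.spatial.transform import Rotation as Ro
s=r.get_state(); R=Ro.from_euler('xyz',s['eef_rot'],degrees=True)
x,y,z,yaw=map(float,sys.argv[1:5])
d=R.inv().apply(np.array([x,y,z])/1e3-s['tcp_pos'])*1e3
dy=(yaw-s['eef_rot'][2]+180)%360-180
print('tcp',(s['tcp_pos']*1e3).round(1),s['eef_rot'].round(2),'w',round(s['gripper_width']*1e3,1),'F',s['contact_force'].round(1),'t',s['time_s'])
print('dp',d.round(1),'roll',round(-np.radians(dy),3),'j',s['joints'].round(1))
E
python3 go.py 469 149 200 -95.8
```

```text
tcp [284.2 611.8 239.7] [ 1.7992e+02 -1.0000e-02 -2.4920e+01] w 87.6 F [-0.6 -0.5 -0.6] t 0.1
dp [362.6 341.8  40.3] roll 1.237 j [ 81.6  20.6   0.6  -0.  -70.1 -16.5]
```

>>> send_rows --steps '[{"dp": [45, 43, 5], "roll": 0.15, "jaw": 60}, {"dp": [90, 85, 10], "roll": 0.3, "jaw": 60}, {"dp": [135, 127, 15], "roll": 0.45, "jaw": 60}, {"dp": [180, 170, 20], "roll": 0.6, "jaw": 60}, {"dp": [225, 212, 25], "roll": 0.75, "jaw": 60}]'

```text
time_s: 0.72
tcp_pos: [0.3993, 0.3231, 0.2153]
eef_rot: [180.0, -0.0, -68.1]
contact_force: [1.0, 0.2, -0.6]
gripper_width: 0.0529
gripper_force: 0.0
```

```bash
python3 go.py 469 149 150 -95.8
```

```text
tcp [399.3 323.1 215.3] [180.    -0.   -68.14] w 52.9 F [ 1.   0.2 -0.6] t 0.725
dp [1.875e+02 1.000e-01 6.530e+01] roll 0.483 j [ 60.9   6.4 -21.6  -0.  -62.1 -39. ]
```

>>> send_rows --steps '[{"dp": [45, 0, 15], "roll": 0.14, "jaw": 60}, {"dp": [90, 0, 30], "roll": 0.28, "jaw": 60}, {"dp": [135, 0, 45], "roll": 0.42, "jaw": 60}, {"dp": [187, 0, 65], "roll": 0.483, "jaw": 60}, {"dp": [187, 0, 65], "roll": 0.483, "jaw": 60}]'

```text
time_s: 1.35
tcp_pos: [0.4689, 0.1484, 0.1487]
eef_rot: [179.8, -0.1, -95.9]
contact_force: [-0.5, -1.1, -0.3]
gripper_width: 0.0526
gripper_force: 0.0
```

```bash
python3 go.py 469 149 60 -95.8
```

```text
tcp [468.9 148.4 148.7] [ 1.7982e+02 -1.5000e-01 -9.5850e+01] w 52.6 F [-0.5 -1.1 -0.3] t 1.35
dp [-0.9 -0.3 88.7] roll -0.001 j [ 40.5   8.2 -29.2  -0.  -52.9 -46.3]
```

>>> send_rows --steps '[{"dp": [0, 0, 45], "roll": 0, "jaw": 60}, {"dp": [0, 0, 85], "roll": 0, "jaw": 60}, {"dp": [0, 0, 88], "roll": 0, "jaw": 60}, {"dp": [0, 0, 88], "roll": 0, "jaw": 60}]'

```text
time_s: 1.85
tcp_pos: [0.47, 0.1526, 0.0635]
eef_rot: [-180.0, 0.0, -95.5]
contact_force: [0.1, 0.7, 1.0]
gripper_width: 0.0526
gripper_force: 0.0
```

```bash
python3 go.py 469 149 27 -95.8; python3 - <<'E'
from h import *
o=[]
for n,(u,v) in(('side',(297,203)),('top',(297,221))):
    i=cap(n)['image'][v-30:v+30,u-38:u+38]; o.append(cv2.resize(i,None,fx=5,fy=5,interpolation=cv2.INTER_CUBIC))
cv2.imwrite('pics/g1.png',np.hstack(o))
E
```

```text
tcp [470.  152.6  63.5] [-179.97    0.    -95.49] w 52.6 F [0.1 0.7 1. ] t 1.85
dp [ 3.7  0.7 36.5] roll 0.005 j [ 40.8  14.9 -34.7   0.  -40.4 -46.4]
```

View pics/g1.png

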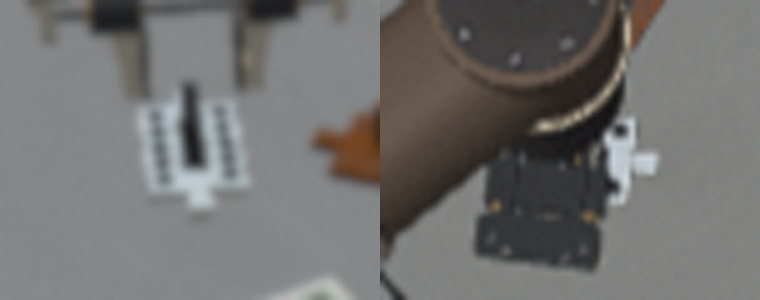

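The side crop shows the fingers straddling the handle, with the bar at about (190,125) and the fingers at (135,60) and (245,60). I descend and let the arm settle.

>>> send_rows --steps '[{"dp": [4, 0, 15], "roll": 0, "jaw": 60}, {"dp": [4, 0, 30], "roll": 0, "jaw": 60}, {"dp": [4, 0, 34], "roll": 0, "jaw": 60}, {"dp": [4, 0, 34], "roll": 0, "jaw": 60}, {"dp": [4, 0, 34], "roll": 0, "jaw": 60}]'

```text
time_s: 2.58
tcp_pos: [0.4696, 0.1483, 0.0294]
eef_rot: [-179.9, 0.1, -95.5]
contact_force: [0.9, 0.1, 0.5]
gripper_width: 0.0525
gripper_force: 0.0
```

```bash
python3 go.py 469 149 27 -95.8;python3 go.py 469 149 27 -95.8
```

```text
tcp [469.6 148.3  29.4] [-1.7994e+02  5.0000e-02 -9.5540e+01] w 52.5 F [0.9 0.1 0.5] t 2.575
dp [-0.6  0.7  2.4] roll 0.005 j [ 40.5  17.9 -36.7   0.  -35.3 -46. ]
tcp [469.6 148.3  29.4] [-1.7994e+02  5.0000e-02 -9.5540e+01] w 52.5 F [0.9 0.1 0.5] t 2.575
dp [-0.6  0.7  2.4] roll 0.005 j [ 40.5  17.9 -36.7   0.  -35.3 -46. ]
```

>>> send_rows --steps '[{"dp": [0, 0, 2.4], "roll": 0.005, "jaw": 20}, {"dp": [0, 0, 2.4], "roll": 0.005, "jaw": 12}, {"dp": [0, 0, 2.4], "roll": 0.005, "jaw": 0}, {"dp": [0, 0, 2.4], "roll": 0.005, "jaw": 0}, {"dp": [0, 0, 2.4], "roll": 0.005, "jaw": 0}]' --newtons 50

```text
time_s: 3.2
tcp_pos: [0.4691, 0.1479, 0.0262]
eef_rot: [180.0, -0.0, -95.8]
contact_force: [0.3, 0.2, -0.0]
gripper_width: 0.0098
gripper_force: 50.0
```

>>> send_rows --steps '[{"dp": [0, 0, 0], "roll": 0, "jaw": 0}, {"dp": [0, 0, 0], "roll": 0, "jaw": 0}, {"dp": [0, 0, 0], "roll": 0, "jaw": 0}]'

```text
time_s: 3.58
tcp_pos: [0.469, 0.1478, 0.0262]
eef_rot: [180.0, -0.0, -95.8]
contact_force: [-0.9, 0.4, -0.5]
gripper_width: 0.0095
gripper_force: 50.0
```

>>> send_rows --steps '[{"dp": [0, 0, -30], "roll": 0, "jaw": 0}, {"dp": [0, 0, -60], "roll": 0, "jaw": 0}, {"dp": [0, 0, -90], "roll": 0, "jaw": 0}, {"dp": [0, 0, -100], "roll": 0, "jaw": 0}, {"dp": [0, 0, -100], "roll": 0, "jaw": 0}]'

```text
time_s: 4.2
tcp_pos: [0.469, 0.1479, 0.1261]
eef_rot: [-180.0, 0.0, -95.9]
contact_force: [0.3, -0.5, -1.9]
gripper_width: 0.0101
gripper_force: 50.0
```

```bash
python3 go.py 530.5 -226 110 -92
```

```text
tcp [469.  147.9 126.1] [-1.7999e+02  4.0000e-02 -9.5860e+01] w 10.1 F [ 0.3 -0.5 -1.9] t 4.2
dp [365.7 -99.3  15.8] roll -0.067 j [ 40.4   9.6 -31.   -0.  -49.4 -46.3]
```

>>> send_rows --steps '[{"dp": [40, -11, 0], "roll": -0.01, "jaw": 0}, {"dp": [80, -22, 0], "roll": -0.02, "jaw": 0}, {"dp": [120, -33, 0], "roll": -0.03, "jaw": 0}, {"dp": [160, -44, 0], "roll": -0.035, "jaw": 0}, {"dp": [200, -55, 0], "roll": -0.04, "jaw": 0}]'

```text
time_s: 4.82
tcp_pos: [0.5026, -0.0581, 0.1244]
eef_rot: [179.9, -0.0, -93.5]
contact_force: [0.4, 0.3, -2.0]
gripper_width: 0.0099
gripper_force: 50.0
```

>>> send_rows --steps '[{"dp": [40, -11, 0], "roll": -0.01, "jaw": 0}, {"dp": [80, -22, 0], "roll": -0.02, "jaw": 0}, {"dp": [120, -33, 3], "roll": -0.025, "jaw": 0}, {"dp": [165, -44, 10], "roll": -0.027, "jaw": 0}, {"dp": [165, -44, 10], "roll": -0.027, "jaw": 0}]'

```text
time_s: 5.45
tcp_pos: [0.5359, -0.2265, 0.113]
eef_rot: [179.7, 0.0, -92.2]
contact_force: [0.3, 0.1, -3.1]
gripper_width: 0.0097
gripper_force: 50.0
```

```bash
python3 go.py 530.5 -226 110 -92
```

```text
tcp [ 535.9 -226.5  113. ] [ 1.7975e+02  2.0000e-02 -9.2220e+01] w 9.7 F [ 0.3  0.1 -3.1] t 5.45
dp [-0.3  5.4  3.1] roll -0.004 j [ -3.7  18.5 -20.6  -0.  -51.2   1.5]
```

>>> send_rows --steps '[{"dp": [0, 5.4, 15], "roll": -0.004, "jaw": 0}, {"dp": [0, 5.4, 28], "roll": -0.004, "jaw": 0}, {"dp": [0, 5.4, 28], "roll": -0.004, "jaw": 0}, {"dp": [0, 5.4, 28], "roll": -0.004, "jaw": 0}]'

```text
time_s: 5.95
tcp_pos: [0.5321, -0.2234, 0.0883]
eef_rot: [-180.0, -0.0, -91.7]
contact_force: [-0.5, 0.1, -2.3]
gripper_width: 0.0097
gripper_force: 50.0
```

```bash
python3 go.py 530.5 -226 85 -92; python3 - <<'E'
from h import *
o=[]
for n,(u,v) in(('side',(350,278)),('top',(405,206))):
    i=cap(n)['image'][v-35:v+35,u-38:u+38]; o.append(cv2.resize(i,None,fx=5,fy=5,interpolation=cv2.INTER_CUBIC))
cv2.imwrite('pics/b1.png',np.hstack(o))
E
```

```text
tcp [ 532.1 -223.4   88.3] [-1.7999e+02 -1.0000e-02 -9.1710e+01] w 9.7 F [-0.5  0.1 -2.3] t 5.95
dp [2.7 1.5 3.3] roll 0.005 j [ -3.4  19.6 -22.8   0.  -47.5   1.6]
```

View pics/b1.png

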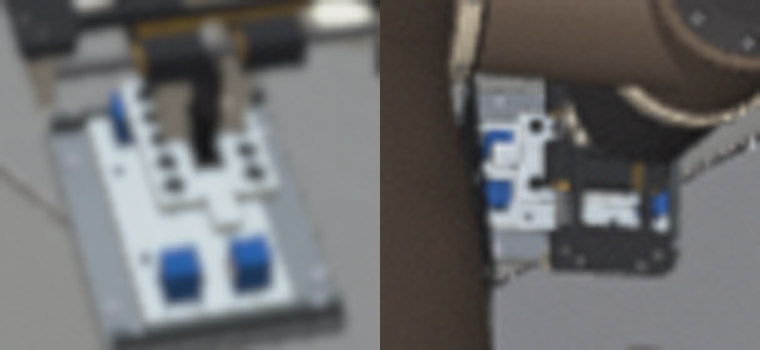

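The side crop shows the -y ear at (226,212) above and behind the near cheeks at (180,275) and (250,262). The top crop shows the +y ear at (500,145) by the left cheeks. I project the expected ear corners and slot edges onto both views.

```bash
python3 - <<'E'
from h import *
def fr(cx,cy,yaw): 
    a=np.radians(yaw);return lambda x,y,z:[(cx+x*np.cos(a)-y*np.sin(a))/1e3,(cy+x*np.sin(a)+y*np.cos(a))/1e3,z/1e3]
P=fr(532.1,-222.6,-1.7); B=fr(530.4,-226.2,-2.0)
o=[]
for n,(u,v),sg in(('side',(353,278),-1),('top',(392,204),1)):
    c=load(n); w,h,S=24,28,8
    i=cv2.resize(c['image'][v-h:v+h,u-w:u+w],None,fx=S,fy=S,interpolation=cv2.INTER_CUBIC)
    def dot(p,col):
        q=proj(c,p)[0]; q=((q-[u-w,v-h]+.5)*S-.5).round().astype(int); cv2.circle(i,tuple(int(k) for k in q),2,col,-1)
    for x,y in((-7,60),(7,60),(-7,42),(7,42),(-30,42),(30,42)): dot(P(x,sg*y,70.1),(0,0,255))
    for x,y in((-8,45),(8,45),(-8,63),(8,63)): dot(B(x,sg*y,46),(0,255,255))
    o.append(i)
cv2.imwrite('pics/b2.png',np.hstack(o))
E
```

```text
(no output)
```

View pics/b2.png

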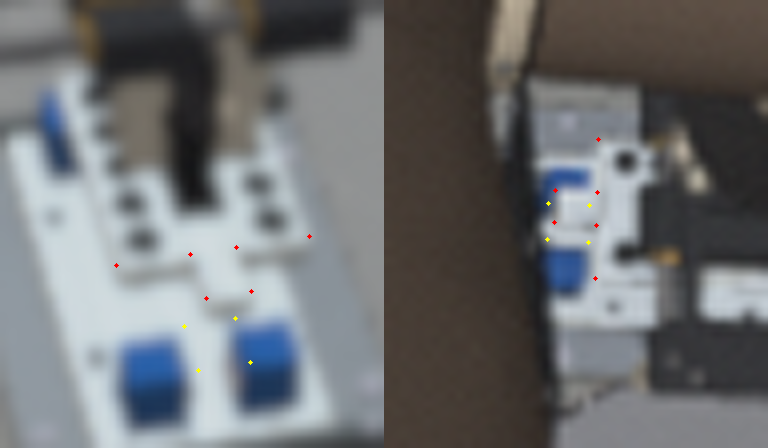

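```bash
python3 - <<'E'
from m import *
import cv2
t=cv2.imread('pics/top0.png');s=cv2.imread('pics/side0.png')
for n,img,br in(('top',t,(405,206)),('side',s,(350,282))):
    c=load(n);c['image']=img
    im,b=up(c,*br); i=im.astype(int); m=((i[...,0]-i[...,2])>55)
    B=im[...,0]; th,_=cv2.threshold(B[m].reshape(-1,1),0,255,cv2.THRESH_OTSU)
    n_,_,st,ce=cv2.connectedComponentsWithStats(m.astype('uint8'))
    k=[j for j in range(1,n_) if st[j,4]>400]; lab=_ 
    print(n,'otsu',th)
    for mm in (m,m&(B>th)):
        n_,_,st,ce=cv2.connectedComponentsWithStats(mm.astype('uint8')); k=[j for j in range(1,n_) if st[j,4]>250]
        print(st[k].tolist()); print((ray(c,b(ce[k]),.046)*1e3).round(1)[:,:2].tolist())
    if n=='side':
        q=b(ce[k]); 
        j=[kk for kk in k if ce[kk][1]>300]
        for y in range(300,400,4): print(y, B[y,200:420:5].tolist()) if y in(320,328,336,344,352,360) else 0
E
```

```text
top otsu 134.0
[[139, 152, 42, 40, 1501], [384, 168, 43, 39, 1531], [135, 234, 42, 39, 1429], [384, 247, 45, 41, 1656]]
[[547.4, -172.0], [543.5, -279.3], [511.7, -170.2], [508.1, -278.5]]
[[144, 152, 37, 39, 1128], [385, 168, 40, 34, 1028], [144, 239, 33, 30, 737], [387, 247, 37, 40, 1026]]
[[548.6, -173.6], [545.1, -279.2], [511.8, -172.4], [509.2, -279.5]]
side otsu 123.0
[[254, 44, 59, 55, 2354], [148, 58, 59, 53, 2511], [340, 291, 60, 57, 2640], [227, 309, 59, 58, 2817]]
[[546.1, -178.1], [510.6, -177.2], [542.3, -285.9], [506.8, -285.0]]
[[254, 44, 59, 38, 1720], [148, 58, 56, 39, 1692], [340, 291, 60, 41, 2012], [227, 309, 59, 41, 2051]]
[[546.6, -175.3], [511.3, -174.1], [542.9, -283.6], [507.5, -282.3]]
320 [159, 163, 172, 175, 172, 165, 158, 155, 154, 153, 152, 151, 150, 149, 148, 148, 153, 165, 179, 191, 197, 199, 199, 197, 191, 176, 158, 137, 127, 128, 135, 142, 146, 147, 147, 147, 146, 145, 145, 147, 153, 159, 162, 156]
328 [152, 156, 165, 167, 161, 152, 145, 146, 148, 149, 150, 149, 149, 149, 148, 147, 149, 159, 172, 186, 194, 198, 199, 195, 187, 171, 152, 131, 120, 119
[... 228 characters left out ...]
07, 108, 108, 108, 106, 105, 104, 102, 103, 109, 126, 148, 165, 170]
344 [190, 187, 182, 170, 153, 136, 128, 133, 137, 138, 136, 134, 133, 132, 131, 131, 130, 136, 147, 168, 186, 195, 199, 196, 190, 174, 156, 132, 113, 101, 91, 89, 86, 85, 84, 84, 84, 82, 86, 96, 119, 147, 167, 177]
352 [198, 193, 186, 168, 147, 127, 115, 116, 117, 117, 114, 111, 109, 107, 105, 104, 103, 112, 128, 154, 178, 191, 198, 197, 192, 179, 162, 138, 115, 97, 83, 80, 77, 77, 76, 77, 77, 77, 82, 94, 117, 147, 169, 181]
360 [199, 195, 188, 169, 145, 122, 102, 96, 93, 92, 90, 88, 87, 85, 84, 83, 84, 97, 116, 146, 172, 188, 197, 198, 196, 185, 171, 145, 119, 97, 80, 76, 75, 75, 75, 75, 76, 77, 84, 96, 120, 149, 170, 185]
```

```bash
python3 go.py 528.2 -227.5 78 -92
```

```text
tcp [ 532.3 -223.6   88.7] [-1.7994e+02 -1.0000e-02 -9.1730e+01] w 9.6 F [ 0.7  0.3 -1.7] t 6.05
dp [ 4.   4.  10.7] roll 0.005 j [ -3.4  19.6 -22.8   0.  -47.5   1.6]
```

>>> send_rows --steps '[{"dp": [4, 4, 4], "roll": 0.005, "jaw": 0}, {"dp": [4, 4, 9], "roll": 0.005, "jaw": 0}, {"dp": [4, 4, 9], "roll": 0.005, "jaw": 0}, {"dp": [4, 4, 9], "roll": 0.005, "jaw": 0}]'

```text
time_s: 6.55
tcp_pos: [0.5277, -0.2279, 0.0792]
eef_rot: [180.0, -0.0, -92.1]
contact_force: [0.3, 0.3, -1.9]
gripper_width: 0.0097
gripper_force: 50.0
```

```bash
python3 go.py 528.2 -227.5 76 -92
```

```text
tcp [ 527.7 -227.9   79.2] [180.    -0.   -92.07] w 9.7 F [ 0.3  0.3 -1.9] t 6.55
dp [-0.4 -0.5  3.2] roll -0.001 j [ -3.9  20.1 -23.6   0.  -46.3   1.8]
```

>>> send_rows --steps '[{"dp": [-0.4, -0.5, 3], "roll": 0, "jaw": 0}, {"dp": [-0.4, -0.5, 5], "roll": 0, "jaw": 0}, {"dp": [-0.4, -0.5, 6.5], "roll": 0, "jaw": 0}, {"dp": [-0.4, -0.5, 7.5], "roll": 0, "jaw": 0}, {"dp": [-0.4, -0.5, 8.5], "roll": 0, "jaw": 0}]'

```text
time_s: 7.18
tcp_pos: [0.5282, -0.2274, 0.0706]
eef_rot: [-180.0, -0.0, -92.1]
contact_force: [-0.8, -0.4, -2.3]
gripper_width: 0.0099
gripper_force: 50.0
```

>>> send_rows --steps '[{"dp": [0, 0, 1], "roll": 0, "jaw": 0}, {"dp": [0, 0, 2], "roll": 0, "jaw": 0}, {"dp": [0, 0, 3], "roll": 0, "jaw": 0}]'

```text
time_s: 7.55
tcp_pos: [0.5282, -0.2274, 0.0676]
eef_rot: [-180.0, 0.0, -92.1]
contact_force: [-0.6, 0.2, -3.8]
gripper_width: 0.0098
gripper_force: 50.0
```

>>> send_rows --steps '[{"dp": [0, 0, 1.2], "roll": 0, "jaw": 0}, {"dp": [0, 0, 2.4], "roll": 0, "jaw": 0}, {"dp": [0, 0, 3.6], "roll": 0, "jaw": 0}, {"dp": [0, 0, 4.8], "roll": 0, "jaw": 0}, {"dp": [0, 0, 6], "roll": 0, "jaw": 0}]'

```text
time_s: 8.18
tcp_pos: [0.528, -0.2274, 0.0617]
eef_rot: [180.0, -0.0, -92.1]
contact_force: [-1.0, 0.6, 0.3]
gripper_width: 0.0096
gripper_force: 50.0
```

>>> send_rows --steps '[{"dp": [0, 0, 1.2], "roll": 0, "jaw": 0}, {"dp": [0, 0, 2.4], "roll": 0, "jaw": 0}, {"dp": [0, 0, 3.6], "roll": 0, "jaw": 0}, {"dp": [0, 0, 4.8], "roll": 0, "jaw": 0}, {"dp": [0, 0, 6], "roll": 0, "jaw": 0}]'

```text
time_s: 8.8
tcp_pos: [0.5281, -0.2274, 0.0556]
eef_rot: [-180.0, 0.0, -92.1]
contact_force: [-1.1, -0.3, 0.9]
gripper_width: 0.0098
gripper_force: 50.0
```

>>> send_rows --steps '[{"dp": [0, 0, 1], "roll": 0, "jaw": 0}, {"dp": [0, 0, 2], "roll": 0, "jaw": 0}, {"dp": [0, 0, 3], "roll": 0, "jaw": 0}]'

```text
time_s: 9.18
tcp_pos: [0.5281, -0.2274, 0.0525]
eef_rot: [180.0, 0.0, -92.1]
contact_force: [-1.1, -0.3, 1.4]
gripper_width: 0.0094
gripper_force: 50.0
```

>>> send_rows --steps '[{"dp": [0, 0, 0.7], "roll": 0, "jaw": 0}, {"dp": [0, 0, 1.4], "roll": 0, "jaw": 0}, {"dp": [0, 0, 2.1], "roll": 0, "jaw": 0}, {"dp": [0, 0, 2.8], "roll": 0, "jaw": 0}, {"dp": [0, 0, 3.5], "roll": 0, "jaw": 0}]'

```text
time_s: 9.8
tcp_pos: [0.5281, -0.2273, 0.0488]
eef_rot: [180.0, 0.0, -92.1]
contact_force: [-0.3, 0.2, -1.6]
gripper_width: 0.0095
gripper_force: 50.0
```

>>> send_rows --steps '[{"dp": [0, 0, 0.5], "roll": 0, "jaw": 0}, {"dp": [0, 0, 0.5], "roll": 0, "jaw": 0}]'

```text
time_s: 10.05
tcp_pos: [0.5283, -0.2274, 0.0486]
eef_rot: [-180.0, -0.0, -92.1]
contact_force: [0.5, -0.3, -2.3]
gripper_width: 0.0096
gripper_force: 50.0
```

>>> send_rows --steps '[{"dp": [0, 0, 0.4], "roll": 0, "jaw": 0}, {"dp": [0, 0, 0.8], "roll": 0, "jaw": 0}]'

```text
time_s: 10.3
tcp_pos: [0.5283, -0.2274, 0.0481]
eef_rot: [-180.0, -0.0, -92.1]
contact_force: [-1.6, 0.8, 4.4]
gripper_width: 0.0095
gripper_force: 50.0
```

>>> send_rows --steps '[{"dp": [0, 0, 0.3], "roll": 0, "jaw": 0}, {"dp": [0, 0, 0.3], "roll": 0, "jaw": 0}]'

```text
time_s: 10.55
tcp_pos: [0.5283, -0.2274, 0.0482]
eef_rot: [-180.0, -0.0, -92.1]
contact_force: [-2.7, 1.3, 5.1]
gripper_width: 0.0096
gripper_force: 50.0
```

>>> send_rows --steps '[{"dp": [0, 0, 0], "roll": 0, "jaw": 50}, {"dp": [0, 0, 0], "roll": 0, "jaw": 50}, {"dp": [0, 0, 0], "roll": 0, "jaw": 50}, {"dp": [0, 0, 0], "roll": 0, "jaw": 50}]'

```text
time_s: 11.05
tcp_pos: [0.5282, -0.2274, 0.0475]
eef_rot: [180.0, -0.0, -92.1]
contact_force: [0.1, -1.1, -1.1]
gripper_width: 0.0416
gripper_force: 0.0
```

>>> send_rows --steps '[{"dp": [0, 0, -15], "roll": 0, "jaw": 50}, {"dp": [0, 0, -45], "roll": 0, "jaw": 50}, {"dp": [0, 0, -85], "roll": 0, "jaw": 50}, {"dp": [0, 0, -125], "roll": 0, "jaw": 50}, {"dp": [0, 0, -150], "roll": 0, "jaw": 50}]'

```text
time_s: 11.68
tcp_pos: [0.5288, -0.2276, 0.2011]
eef_rot: [-179.8, -0.0, -92.1]
contact_force: [-0.8, -0.6, -0.0]
gripper_width: 0.0441
gripper_force: 0.0
```

>>> send_rows --steps '[{"dp": [-60, 0, 0], "roll": 0, "jaw": 50}, {"dp": [-110, 0, 0], "roll": 0, "jaw": 50}, {"dp": [-160, 0, 0], "roll": 0, "jaw": 50}, {"dp": [-200, 0, 0], "roll": 0, "jaw": 50}, {"dp": [-200, 0, 0], "roll": 0, "jaw": 50}]'

```text
time_s: 12.3
tcp_pos: [0.5357, -0.0252, 0.1989]
eef_rot: [-179.9, 0.0, -91.9]
contact_force: [0.0, 0.3, -0.2]
gripper_width: 0.0437
gripper_force: 0.0
```

```bash
python3 - <<'E'
from h import *
o=[]
for n,(u,v) in(('side',(350,278)),('top',(405,206))):
    i=cap(n)['image'][v-35:v+35,u-38:u+38]; o.append(cv2.resize(i,None,fx=5,fy=5,interpolation=cv2.INTER_CUBIC))
cv2.imwrite('pics/f1.png',np.hstack(o))
E
```

```text
(no output)
```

View pics/f1.png

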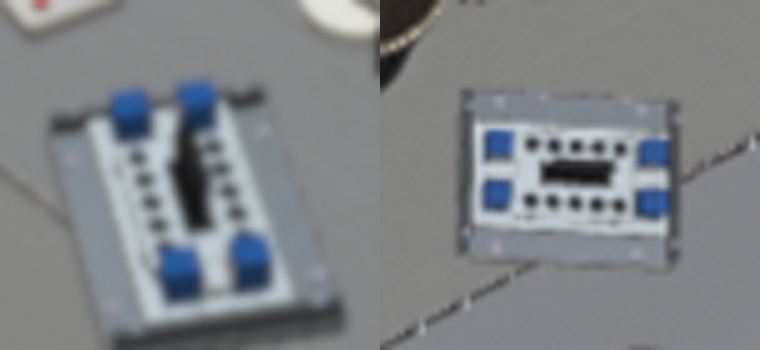

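The plate sits flat between the cheeks with both ears in the slots. In the top crop the handle is at (577,172), midway between the cheeks at (497,170) and (653,178), and the gripper is clear.

```bash
python3 -c "
from plant import r
print(r.close_job())"
```

```text
the job is handed in; nothing more can be done
None
```

The adapter plate is seated flat on the bracket's bed, pushed down past the spring clips, and released. The wrist force read at most about 7 N above the load during insertion, and the job was handed in at about 12 s.

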